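# Load the long reference cassette into the spectrometer

## Task

Turn the carousel by its knob until the long cassette (the one with the flat grip) stands square in the open front of the wire guard, then lift it out. Tip it into the spectrometer's pocket, one end first under the fixed lip, and rock it down until it lies flat and fully home; then push the latch all the way over its other end. Leave the two short cassettes in their compartments and don't disturb the mouse, the bottle or the cup.

Things in the scene. Friction and masses are not known exactly. Their poses are not given: they have to be found in the camera images.
- cassette_centre (a point): long cassette, the wanted one: aluminium base plate 120 (x) x 56 (y) x 14 mm, on it a black block 90 x 50 x 22 mm, on top in the middle a flat upright aluminium grip 50 (x) x 24 (y) x 38 mm; the base stands out 15 mm as a toe at each end. 0.35 kg, balanced. Point: its centre, 37 mm above its underside, 37 mm below the grip's top; x along its length, z up; same either way round
- platter: carousel turntable, 336 mm wide; origin on its axis, 15 mm above the table, z up. Four compartments (walls 12 mm high, floors 30 mm above the table, 2 mm play) lie along its +x, -x, +y, -y; cassettes lie in them along a radius, centres 100 mm from the axis. The long one starts about a quarter turn to one side or the other of the guard's opening
- short_a_centre (a point): short cassette, which is not wanted: aluminium base plate 90 x 56 x 14 mm, black block 60 x 50 x 22 mm on it, round aluminium post 26 mm in diameter and 38 mm tall on top. This point is its centre, 37 mm above its underside; x along its length, z up. It rides in a compartment of the carousel, lengthwise along a radius.
- short_b_centre (a point): short cassette, which is not wanted: aluminium base plate 90 x 56 x 14 mm, black block 60 x 50 x 22 mm on it, round aluminium post 26 mm in diameter and 38 mm tall on top. This point is its centre, 37 mm above its underside; x along its length, z up. It rides in a compartment of the carousel, lengthwise along a radius.
- knob (a point): square black knob 30 x 30 x 45 mm on the carousel's axis: point on the axis, 155 mm above the table, near the knob's middle (the knob reaches from 130 to 175 mm above the table, a thin steel spindle below it); x and y square to its faces, z up. It turns the carousel either way, with a light friction of 0.1 N m; the carousel stays where it is left
- opening (a point): place in the open front of the wire guard where cassettes are lifted out: 100 mm from the carousel's axis, 30 mm above the table (compartment floor). x points from here to the carousel's axis, z up. A cassette stands square here when its centre is above this point and its length along this x; within about 0.2 rad of that it can be lifted
- guard: fixed round foot (400 mm wide) with a wire guard of 8 mm steel bars, tops 120 mm above the table; origin on the carousel's axis, on the table; -x is the open front. The bars cover the compartments at the two sides and the back, so nothing can be lifted out there; frontmost bars 24 mm from the axis towards -x; a square hole 64 mm wide for the knob
- pocket (a point): middle of the floor of the pocket in the spectrometer, 40 mm above the table; x along the pocket from the latch end (-x) to the lip end (+x), z up. The pocket is 122 mm (x) by 59 mm (y) inside; side rims 12 mm high with flared tops to 20 mm; latch-end rim 6 mm high, then sloping outward to 14 mm. The spectrometer's housing, 105 mm above the table, lies from 69 to 199 mm towards -y
- lip (a point): inner edge of the fixed lip at the pocket's +x end, in its middle, at its underside: 52 mm from the pocket's middle, 19 mm above the floor; the lip is 6 mm thick and reaches 9 mm back over the pocket. So the cassette goes in only tilted, about 0.25 rad with its +x end down: toe low in front of the lip, then forward under it, then the other end down
- latch (a joint): travel of the latch along the pocket's +x (m): 0 fully open, 0.024 fully closed, when its tongue reaches 10 mm over the pocket's -x end, just above the toe of a cassette that lies flat. Starts nearly open, slides with about 2 N of friction and stays where it is left
- latch_post (a point): steel post of the latch, 16 (x) x 24 (y) mm, 40 mm tall, standing on the latch's tongue: this point is its centre (82 mm above the table, its top at 102 mm). When open, 105 mm from the pocket's middle towards -x; x as the pocket's x. Push or pinch the post towards the pocket
- mouse: black computer mouse, 100 x 60 x 34 mm, lying loose on the table; origin under its centre. To be left alone
- wash_bottle: white bottle, 60 mm in diameter, 150 mm tall, standing loose; origin under its centre. To be left alone
- pen_cup: grey cup, 76 mm in diameter, 90 mm tall, standing loose; origin under its centre. To be left alone
Things that resemble listed ones, but are neither listed nor needed, are in the scene too. What is shaped like the part that bears cassette_centre but purple is not meant. What is shaped like the part that bears short_b_centre but turquoise is not meant.

How it is judged:
On the way, in this order (a step that is already met when the one before it is completed fails the run):
1. the long cassette, still in its compartment, stands in the guard's open front (y of cassette_centre in the frame of opening between -0.022 and 0.022 m and x of cassette_centre in the frame of opening between -0.015 and 0.015 m and z of cassette_centre in the frame of opening below 0.045 m), for 0.2 s.
2. the long cassette is lifted clear of the carousel (height (world z) of cassette_centre above 0.115 m), for 0.1 s.
3. the long cassette lies flat on the pocket's floor (x of cassette_centre in the frame of pocket between -0.004 and 0.004 m and y of cassette_centre in the frame of pocket between -0.004 and 0.004 m and z of cassette_centre in the frame of pocket between 0.034 and 0.0395 m and angle between the x axis of cassette_centre and the x axis of pocket, either way round below 0.06 rad and angle between cassette_centre's own z axis and vertical below 0.035 rad), for 0.2 s.
4. the latch is closed over it (value of joint latch above 0.02 m), for 0.1 s.
At the end, for the whole second after the job is handed in: the long cassette lies flat in the pocket (centre within 4 mm of the pocket's middle each way and within 3 mm of its seated height, tilt under 0.035 rad), the latch is at least 20 of 24 mm closed, the short cassettes lie flat in their compartments, the bystanders stand where they were (all of step 3 and value of joint latch above 0.02 m and horizontal distance between short_a_centre and knob between 0.07 and 0.115 m and height (world z) of each of short_a_centre, short_b_centre below 0.076 m and angle between each of short_a_centre, short_b_centre, mouse, wash_bottle, pen_cup's own z axis and vertical below 0.1 rad and horizontal distance between short_b_centre and knob between 0.07 and 0.115 m); the robot touches nothing.
It fails at once if a short cassette is lifted out of its compartment or tipped (height (world z) of any of short_a_centre, short_b_centre above 0.085 m or angle between any of short_a_centre, short_b_centre's own z axis and vertical above 0.3 rad).
It fails at once if the mouse, the bottle or the cup is shifted by more than 30 mm or knocked over (distance of any of mouse, wash_bottle, pen_cup from where it was at the start of the episode above 0.03 m or angle between any of mouse, wash_bottle, pen_cup's own z axis and vertical above 0.5 rad).
It also fails if it takes over 72 s, if anything falls off the work surface, if the arm or the gripper's body presses on something with over 40 N, if the wrist force passes 120 N, or if a joint passes its speed limit or range.

## Robot

A 6-joint arm with a two-finger parallel gripper is mounted at the origin on the work surface. World frame = base frame: x ahead of the robot, y to its left, z up, the work surface at z = 0. Lengths are in m, angles in rad, forces in N, time in s.
With the tool pointing down it reaches from about 0.375 to 0.975 m from the base axis. Payload 3.8 kg.
Tool frame: the origin (TCP) lies between the finger pads; the fingertips stand 22 mm ahead of it and the grasp point (between the pads) lies 3 mm ahead of it; z points along the fingers, y is the direction in which the jaws open and shut (so a half turn about z gives the same grasp; the last joint's range is limited). The gripper opens to 85 mm and grips with 20 to 120 N. Pads are 22 mm wide; open, the fingers measure 114 mm over their backs; the gripper's body (76 mm by 85 mm) begins 54 mm behind the grasp point. The pads swing forward as they close: fully open they stand 13 mm farther back than shut.
Start: joints at [1.107, 0.264, 1.604, -0, 1.274, -0.037], TCP at [0.279, 0.614, 0.253] pointing down, gripper open.
Joint ranges: [-2.63, 2.63], [-0.94, 2.18], [0.31, 2.57], [-1.31, 4.45], [0, 2.66], [-2.55, 2.55]. Speed limits (rad/s): [2.57, 2.57, 3.14, 3.14, 3.14, 3.14].

## Interface

Orientations are given as a rotation vector (axis times angle).
In Python, from workcell import * gives the robot as it stands.
- The arm moves only by the tool step_arm, never from a script. Its argument "motion" is a list that holds one entry, the list of rows, each a list of 7 numbers: the finger opening in m, from 0 to 0.0854, then the shift along the world's x, y, z in m, then the turn, a rotation vector about the world's x, y, z in degrees. A call has exactly 8 rows; each row is the pose to reach, as a shift and turn from the pose measured when the call began; what a row does not reach only later rows make up. A row lasts 1/8 s, in which the tool goes at most 62.5 mm and 10.7 degrees, less where a joint would pass 70% of its speed; a pose out of reach is approached as far as the arm can. A call with a gripper value outside its range is refused whole. The fingers move at their own pace and stop on an object; "newtons" is the grip in N (left out, the last holds). Time passes only in rows, so rows that repeat a pose let the fingers close, or fill a call up. It gives the time, the measured TCP pose, the force and the opening at its end, in the units of the state.
- read_state(): the state, without advancing time (a new reading comes with each control period).
- read_camera(name): name is "scene" or "top" or "wrist"; returns (picture, depth): 384x512x3 uint8, blue, green, red; 384x512 float32, m along the optical axis (not along the pixel's ray), 0 where there is no reading.
- get_calibration(name): a dict with "K" (3x3 intrinsics, pixels), "world_from_camera" (4x4, takes a point from camera to world coordinates). Camera axes: x right, y down, z forward; pixel columns grow to the right and rows downward; lengths in m; the calibration is good to about 2 mm. A picture is of the moment at which its call begins: read the wrist's pose just before it. get_calibration takes no time and is no camera call; for the wrist camera it gives the pose at the moment of the call.
- finish_job(): hands the job in, once; it reports no verdict.
Trained networks look in the newest picture that a camera, given by its name, has taken for a name from the list of things; names that differ only in an ending like _2 or _b are one class to them, and where a whole thing is asked for, a point or a joint stands for the part that bears it (a point fixed in the world has none). Each returns a list of dicts, best first, with "score" (0 to 1); they miss things now and then, are a little off and sometimes report something else, mostly with a low value. They report only what shows in the picture. A call takes as long as a camera call. They do not tell look-alikes from the thing itself.
- spot_in(camera, thing): "xyz" ([x, y, z] in m, in the coordinates of the camera as it stood for that picture, good to about 4 mm: the middle of the surface that is visible of it).
- regions_of(camera, thing): "region" (384x512 bool, what is visible of it).
The state is a dict: "time": time; "q": joint angles; "joint_vel": joint speeds; "joint_torque": joint torques, N m; "tool_pos": TCP position; "tcp_rot": TCP orientation; "wrist_force": force on the tool from outside, world axes, zero at the start; "torque": the same for the moment, N m; "width": opening from 0.0 (shut) to 1.0 (fully open).
Only numpy, scipy, OpenCV 4.12 (cv2) and the standard library are available. Lean on these libraries where they do the work, as an engineer would, in place of code of your own. Each camera call takes 0.05 s, during which the arm holds its last target. There are 200 camera calls.

## Working session

There is one attempt and no reset: what is moved stays moved. The work goes in short steps, Python scripts to look and compute and a tool call to move; the robot and the scene stay as the last step left them, time stands still between calls to the robot, and variables do not carry over. Pictures are saved under pics/ and viewed, on a budget of 10 in all, crops included, one or two more only if the job needs it, and the job is handed in when it is done.

Besides the shell and the picture viewer there is one more tool, called after ">>>" as name(argument=value, ...), one argument or row to a line, values as JSON. step_arm: Moves the arm, as the interface text tells. Its arguments: {"type":"object","properties":{"motion":{"type":"array"},"newtons":{"type":"number"}},"required":["motion"]}

```bash
mkdir -p pics; cat > h.py <<'E'
from workcell import *
import numpy as np, cv2
def w(cam,p):
    T=get_calibration(cam)["world_from_camera"]; T=np.array(T); return (T[:3,:3]@np.array(p)+T[:3,3])
def cloud(cam,depth):
    c=get_calibration(cam);K=np.array(c["K"]);T=np.array(c["world_from_camera"])
    v,u=np.mgrid[:384,:512]; P=np.stack([(u-K[0,2])/K[0,0]*depth,(v-K[1,2])/K[1,1]*depth,depth],-1)
    return P@T[:3,:3].T+T[:3,3]
def px(cam,p):
    c=get_calibration(cam);K=np.array(c["K"]);T=np.array(c["world_from_camera"])
    q=K@(T[:3,:3].T@(np.array(p)-T[:3,3])); return q[:2]/q[2]
E
python3 - <<'E'
from h import *
pic={}
for c in ("scene","top"):
    pic[c],d=read_camera(c); np.save(f"{c}_d.npy",d); cv2.imwrite(f"pics/{c}0.png",pic[c])
    for t in ("cassette_centre","short_a_centre","platter","knob","guard","latch_post","latch","mouse","wash_bottle","pen_cup"):
        try: print(c,t,[(np.round(w(c,r["xyz"]),3).tolist(),px(c,w(c,r["xyz"])).round().tolist(),round(r["score"],2)) for r in spot_in(c,t)[:4]])
        except Exception as e: print(c,t,e)
a=np.vstack([cv2.resize(pic["scene"],(400,300)),cv2.resize(pic["top"],(400,300))])
print(read_state())
E
```

```text
scene cassette_centre [([0.234, 0.373, 0.032], [309.0, 168.0], 0.88), ([0.549, 0.636, 0.033], [401.0, 219.0], 0.74), ([0.581, 0.334, 0.065], [305.0, 214.0], 0.7), ([0.759, -0.122, 0.081], [140.0, 244.0], 0.2)]
scene short_a_centre [([0.631, 0.144, 0.061], [241.0, 224.0], 0.92), ([0.459, -0.191, 0.073], [140.0, 187.0], 0.51), ([0.581, -0.281, 0.057], [102.0, 212.0], 0.22)]
scene platter [([0.646, 0.219, 0.03], [267.0, 236.0], 0.84)]
scene knob [([0.641, 0.224, 0.031], [268.0, 235.0], 0.97)]
scene guard [([0.692, 0.258, 0.007], [280.0, 253.0], 0.73)]
scene latch_post [([0.455, -0.191, 0.074], [140.0, 186.0], 0.56)]
scene latch [([0.458, -0.193, 0.072], [139.0, 187.0], 0.56)]
scene mouse [([0.443, 0.018, 0.027], [206.0, 197.0], 0.95), ([0.582, -0.283, 0.06], [101.0, 211.0], 0.37)]
scene wash_bottle [([0.695, 0.258, 0.007], [280.0, 253.0], 0.65)]
scene pen_cup [([0.809, 0.0, 0.064], [183.0, 262.0], 0.79)]
top cassette_centre [([0.533, 0.628, 0.037], [112.0, 188.0], 0.84), ([0.227, 0.366, 0.035], [202.0, 298.0], 0.81), ([0.563, 0.336, 0.065], [213.0, 177.0], 0.58)]
top short_a_centre [([0
[... 642 characters left out ...]
333.0, 98.0], 0.58)]
{'time': 1.1, 'q': array([ 1.10708902e+00,  2.63882941e-01,  1.60400762e+00, -2.47756834e-06,
        1.27370569e+00, -3.69250184e-02]), 'joint_vel': array([-1.29037685e-03,  2.19711209e-04, -1.17911858e-03, -2.62556807e-04,
       -2.56405734e-03,  5.80183719e-05]), 'joint_torque': array([ 6.29175393e-04, -5.15088987e+01, -3.67726743e+01, -7.54569851e-05,
        8.55774797e-04, -2.15692722e-05]), 'tool_pos': array([0.27942509, 0.61443649, 0.2532871 ]), 'tcp_rot': array([ 6.65310444e-01,  3.07033509e+00, -6.39762142e-06]), 'wrist_force': array([-0.10821758, -0.31075769,  0.15865785]), 'torque': array([-0.03987934, -0.00646843, -0.0338783 ]), 'width': 1.0055163853398215}
```

View pics/top0.png

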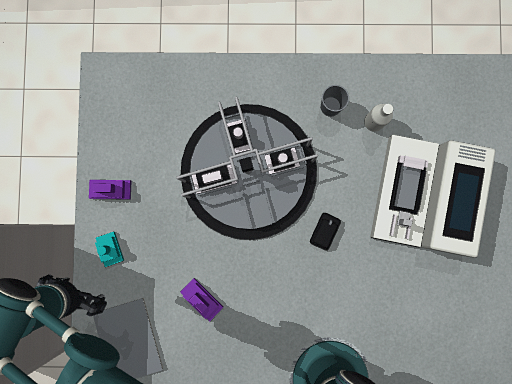

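View pics/scene0.png

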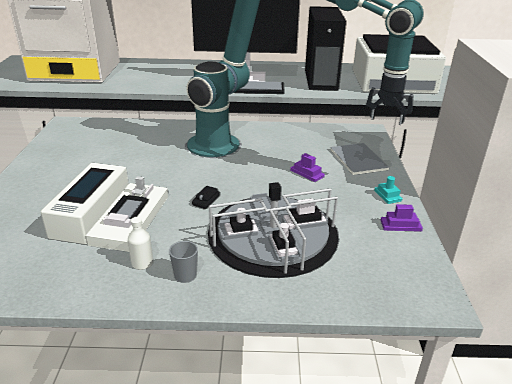

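Top view: the long-cassette candidates are the one with the aluminium flat grip on the carousel at (212,177) and two purple look-alikes at (110,190) and (202,299). Short look-alike (turquoise) is at (109,248). Real shorts are at (238,131) and (283,158). I choose (212,177), in the guard's left side; the opening faces down in the picture, towards the robot. Next I check this in a crop and measure.

```bash
python3 - <<'E'
from h import *
im=cv2.imread("pics/top0.png"); d=np.load("top_d.npy"); P=cloud("top",d)
a=cv2.resize(im[90:250,170:330],(400,400),interpolation=cv2.INTER_CUBIC); b=cv2.resize(im[125:265,365:505],(400,400),interpolation=cv2.INTER_CUBIC)
cv2.imwrite("pics/crop1.png",np.hstack([a,b]))
def box(x0,x1,y0,y1,z0,z1): 
    m=(P[...,0]>x0)&(P[...,0]<x1)&(P[...,1]>y0)&(P[...,1]<y1)&(P[...,2]>z0)&(P[...,2]<z1); return P[m]
k=box(.4,.8,.05,.42,.16,.19); print("knob",len(k),k.mean(0),cv2.minAreaRect((k[:,:2]*1000).astype(np.float32)))
g=box(.4,.8,.05,.42,.105,.13); print("bars",len(g),cv2.minAreaRect((g[:,:2]*1000).astype(np.float32)))
# dark ring
hsv=im.max(2); m=(hsv<45); m[:90]=0; m[250:]=0; m[:,:170]=0; m[:,330:]=0
q=P[m&(P[...,2]<.02)&(P[...,2]>.0)]; print("ring",len(q), cv2.minEnclosingCircle((q[:,:2]*1000).astype(np.float32)))
c=box(.5,.64,.27,.42,.045,.062); print("blocktop",len(c),cv2.minAreaRect((c[:,:2]*1000).astype(np.float32)))
c=box(.5,.64,.25,.42,.095,.115); print("grip",len(c),cv2.minAreaRect((c[:,:2]*1000).astype(np.float32)) if len(c) else 0)
h=box(.3,.75,-.55,-.15,.095,.115); print("housing",len(h),cv2.minAreaRect((h[:,:2]*1000).astype(np.float32)))
h=box(.3,.75,-.55,-.1,.03,.12); print("spec",len(h),cv2.minAreaRect((h[:,:2]*1000).astype(np.float32)))
for z0 in np.arange(.03,.11,.005): print(round(z0,3),len(box(.3,.75,-.35,-.1,z0,z0+.005)),end=' ')
E
```

```text
knob 143 [0.58869706 0.24011237 0.17476384] ((589.06396484375, 240.33120727539062), (30.22930335998535, 29.673254013061523), 14.645484924316406)
bars 1321 ((666.3015747070312, 263.4415283203125), (217.60382080078125, 379.8924560546875), 16.7381591796875)
ring 3509 ((581.919189453125, 170.42955017089844), 267.99517822265625)
blocktop 116 ((558.4441528320312, 340.9064636230469), (65.33384704589844, 167.36196899414062), 20.596853256225586)
grip 181 ((557.8240966796875, 346.079345703125), (51.98691940307617, 155.63714599609375), 18.82275390625)
housing 5472 ((548.3215942382812, -264.0727844238281), (291.1373596191406, 344.61279296875), 79.24678802490234)
spec 11750 ((551.7980346679688, -237.9989013671875), (345.1699523925781, 345.7242431640625), 78.81764221191406)
0.03 183 0.035 2003 0.04 1980 0.045 286 0.05 320 0.055 310 0.06 345 0.065 201 0.07 88 0.075 85 0.08 84 0.085 89 0.09 116 0.095 227 0.1 1206 0.105 1830
```

View pics/crop1.png

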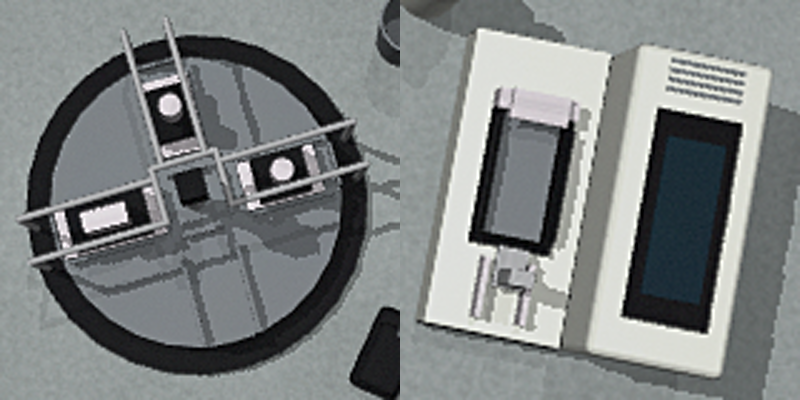

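The crop confirms a flat aluminium grip on the carousel at (103,215), round posts at (170,105) and (283,168), and the pocket with its lip at the top (540,105) and the latch post at (517,270). Now I move above the knob for a closer look.

```bash
python3 - <<'E'
from h import *
from scipy.spatial.transform import Rotation as R
c=get_calibration("wrist");s=read_state();T=np.array(c["world_from_camera"]);A=R.from_rotvec(s["tcp_rot"]).as_matrix()
print(np.array(c["K"]),(A.T@(T[:3,3]-s["tool_pos"])).round(3));print((A.T@T[:3,:3]).round(3))
E
```

```text
[[291.89482062   0.         255.97149445]
 [  0.         291.89482062 189.35082413]
 [  0.           0.           1.        ]] [ 0.079 -0.    -0.122]
[[-0.    -0.951 -0.308]
 [ 1.    -0.    -0.   ]
 [ 0.    -0.308  0.951]]
```

>>> step_arm(
  motion=[
    [[0.0854,0.03,-0.03,0.06,0,0,-6],[0.0854,0.07,-0.08,0.1,0,0,-13],[0.0854,0.11,-0.13,0.14,0,0,-20],[0.0854,0.15,-0.18,0.15,0,0,-28],[0.0854,0.19,-0.23,0.15,0,0,-36],[0.0854,0.22,-0.27,0.15,0,0,-44],[0.0854,0.25,-0.31,0.15,0,0,-51],[0.0854,0.25,-0.34,0.15,0,0,-51]],
  ],
  newtons=40,
)

```text
time: 2.1
tool_pos: [0.5313, 0.2719, 0.403]
tcp_rot: [1.926, 2.481, -0.0]
wrist_force: [-0.4, 0.0, 0.4]
width: 1.0
```

```bash
python3 - <<'E'
from h import *
im,d=read_camera("wrist"); P=cloud("wrist",d); np.save("w1.npy",P); cv2.imwrite("pics/w1.png",im)
def box(x0,x1,y0,y1,z0,z1): 
    m=(P[...,0]>x0)&(P[...,0]<x1)&(P[...,1]>y0)&(P[...,1]<y1)&(P[...,2]>z0)&(P[...,2]<z1); return P[m]
r=lambda q:cv2.minAreaRect((q[:,:2]*1000).astype(np.float32))
k=box(.55,.63,.2,.28,.17,.18); print("knob",len(k),r(k))
g=box(.38,.8,.03,.42,.114,.126); print("bars",len(g),r(g)); 
for t in ("cassette_centre","short_a_centre","platter","knob"):
    for x in regions_of("wrist",t)[:3]:
        q=P[x["region"]]; q=q[np.isfinite(q).all(1)]; print(t,x["score"],len(q),np.median(q,0).round(3)); 
        if t in("cassette_centre",):
            for a,b in ((.098,.11),(.06,.071),(.04,.048)):
                z=q[(q[:,2]>a)&(q[:,2]<b)]
                if len(z)>20: print(a,len(z),r(z))
E
```

```text
knob 552 ((590.7567138671875, 234.75469970703125), (29.96439552307129, 30.294157028198242), 13.687402725219727)
bars 4041 ((668.1544799804688, 258.267578125), (217.77503967285156, 379.8070373535156), 16.736522674560547)
cassette_centre 0.96 2277 [0.564 0.337 0.068]
0.098 629 ((564.3903198242188, 331.144287109375), (23.598548889160156, 48.96076202392578), 15.610443115234375)
0.06 1087 ((567.4481811523438, 331.237548828125), (44.256202697753906, 89.95093536376953), 15.476607322692871)
0.04 474 ((568.0931396484375, 331.7364501953125), (46.421810150146484, 119.10820007324219), 15.320878028869629)
cassette_centre 0.56 3741 [0.234 0.366 0.037]
0.06 200 ((229.72340393066406, 361.51141357421875), (53.7302131652832, 21.085987091064453), 71.29507446289062)
0.04 123 ((231.66070556640625, 369.2096862792969), (68.25737762451172, 24.970813751220703), 76.0565185546875)
short_a_centre 0.93 1088 [0.613 0.149 0.068]
short_a_centre 0.26 12195 [0.589 0.296 0.012]
platter 0.64 21383 [0.565 0.243 0.032]
knob 0.74 21029 [0.564 0.243 0.032]
```

View pics/w1.png

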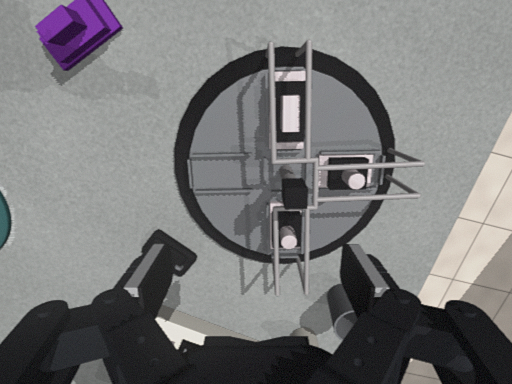

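Wrist view shows the knob at (293,193) and the long cassette at (290,112). Guard yaw is about 16.7°, platter about 15°, so the carousel needs about +91°. Grip the knob.

>>> step_arm(
  motion=[
    [[0.0854,0.04,-0.025,-0.04,0,0,0],[0.0854,0.0585,-0.036,-0.1,0,0,0],[0.0854,0.0585,-0.036,-0.16,0,0,0],[0.0854,0.0585,-0.036,-0.22,0,0,0],[0.0854,0.0585,-0.036,-0.246,0,0,0],[0.0854,0.0585,-0.036,-0.246,0,0,0],[0.02,0.0585,-0.036,-0.246,0,0,0],[0.02,0.0585,-0.036,-0.246,0,0,0]],
  ],
  newtons=40,
)

```text
time: 3.35
tool_pos: [0.5893, 0.2399, 0.1602]
tcp_rot: [1.921, 2.484, 0.007]
wrist_force: [-0.2, -0.3, 0.7]
width: 0.604
```

>>> step_arm(
  motion=[
    [[0.02,0,0,0,0,0,0],[0.02,0,0,0,0,0,0],[0.02,0,0,0,0,0,0],[0.02,0,0,0,0,0,9],[0.02,0,0,0,0,0,18],[0.02,0,0,0,0,0,27],[0.02,0,0,0,0,0,36],[0.02,0,0,0,0,0,45]],
  ],
)

```text
time: 4.35
tool_pos: [0.5912, 0.2401, 0.1623]
tcp_rot: [0.817, 3.029, 0.011]
wrist_force: [3.1, 0.4, 0.9]
width: 0.35
```

>>> step_arm(
  motion=[
    [[0.02,0,0,0,0,0,9],[0.02,0,0,0,0,0,18],[0.02,0,0,0,0,0,27],[0.02,0,0,0,0,0,36],[0.02,0,0,0,0,0,43],[0.02,0,0,0,0,0,46],[0.02,0,0,0,0,0,46],[0.02,0,0,0,0,0,46]],
  ],
)

```text
time: 5.35
tool_pos: [0.5911, 0.2396, 0.1623]
tcp_rot: [-0.431, 3.111, 0.012]
wrist_force: [0.1, -2.1, -2.4]
width: 0.344
```

>>> step_arm(
  motion=[
    [[0.0854,0,0,0,0,0,0],[0.0854,0,0,0,0,0,0],[0.0854,0,0,0,0,0,0],[0.0854,0,0,0.05,0,0,0],[0.0854,-0.01,0,0.1,0,0,0],[0.0854,-0.02,0,0.15,0,0,0],[0.0854,-0.03,0,0.2,0,0,0],[0.0854,-0.03,0,0.2,0,0,0]],
  ],
)

```text
time: 6.35
tool_pos: [0.5629, 0.2407, 0.3695]
tcp_rot: [-0.43, 3.1, 0.016]
wrist_force: [1.1, 0.5, 0.4]
width: 0.997
```

```bash
cat > meas.py <<'E'
from h import *
import sys
im,d=read_camera("wrist"); P=cloud("wrist",d); cv2.imwrite(f"pics/{sys.argv[1]}.png",im)
print(read_state()["tool_pos"],read_state()["tcp_rot"])
r=lambda q:cv2.minAreaRect((q[:,:2]*1000).astype(np.float32))
def box(x0,x1,y0,y1,z0,z1): 
    m=(P[...,0]>x0)&(P[...,0]<x1)&(P[...,1]>y0)&(P[...,1]<y1)&(P[...,2]>z0)&(P[...,2]<z1); return P[m]
k=box(.55,.63,.2,.28,.17,.18); print("knob",len(k),r(k) if len(k) else 0)
for x in regions_of("wrist","cassette_centre")[:3]:
    q=P[x["region"]]; print(x["score"],len(q),np.median(q,0).round(3),np.median(im[x["region"]],0))
    for a,b in ((.098,.11),(.06,.071),(.04,.048)):
        z=q[(q[:,2]>a)&(q[:,2]<b)]
        if len(z)>20: print(a,len(z),r(z),np.median(z[:,2]))
E
python3 meas.py w2
```

```text
[0.56205265 0.24029688 0.36603308] [-0.43050965  3.10476826  0.01445588]
knob 645 ((589.2316284179688, 238.19952392578125), (29.21131134033203, 29.493261337280273), 16.414764404296875)
0.9 3274 [0.488 0.211 0.064] [ 97.  96. 102.]
0.098 777 ((493.2796325683594, 211.3323211669922), (48.22065353393555, 23.11951446533203), 15.7216215133667) 0.1020739838660078
0.06 1678 ((492.90216064453125, 211.26907348632812), (88.38037872314453, 49.99767303466797), 15.591211318969727) 0.06418066469813322
0.04 789 ((492.79010009765625, 211.39781188964844), (117.94483947753906, 55.63056182861328), 16.04176139831543) 0.042168376218731984
0.56 2203 [0.531 0.617 0.033] [114.  40.  87.]
0.06 215 ((532.6121215820312, 632.4436645507812), (33.174346923828125, 24.033620834350586), 89.76154327392578) 0.06968092926144814
0.04 71 ((523.6199951171875, 633.5703735351562), (20.247760772705078, 48.01409149169922), 29.438255310058594) 0.04450025978522831
```

```bash
cat >> h.py <<'E'
from scipy.spatial.transform import Rotation as R
def turn(jaw,tilt=0,pyaw=0):
    """world turn (deg) from measured pose to tool down with jaw angle (deg), then tilt (rad) about dir pyaw+90"""
    s=read_state(); a=np.radians((jaw+90)/2)
    D=R.from_rotvec(np.pi*np.array([np.cos(a),np.sin(a),0]))
    if tilt: b=np.radians(pyaw+90); D=R.from_rotvec(tilt*np.array([np.cos(b),np.sin(b),0]))*D
    return np.degrees((D*R.from_rotvec(s["tcp_rot"]).inv()).as_rotvec()).round(2), s["tool_pos"].round(4)
E
python3 -c "
from h import *
print(turn(105.8))"
```

```text
(array([-0.48,  0.09,  0.02]), array([0.5613, 0.2399, 0.3634]))
```

>>> step_arm(
  motion=[
    [[0.0854,-0.04,-0.015,-0.04,-0.5,0,0],[0.0854,-0.068,-0.0285,-0.1,-0.5,0,0],[0.0854,-0.068,-0.0285,-0.16,-0.5,0,0],[0.0854,-0.068,-0.0285,-0.21,-0.5,0,0],[0.0854,-0.068,-0.0285,-0.25,-0.5,0,0],[0.0854,-0.068,-0.0285,-0.269,-0.5,0,0],[0.0854,-0.068,-0.0285,-0.269,-0.5,0,0],[0.0854,-0.068,-0.0285,-0.269,-0.5,0,0]],
  ],
)

```text
time: 7.45
tool_pos: [0.4946, 0.2119, 0.0957]
tcp_rot: [-0.431, 3.108, 0.0]
wrist_force: [0.8, -0.4, 0.3]
width: 0.995
```

>>> step_arm(
  motion=[
    [[0.01,0,0,0,0,0,0],[0.01,0,0,0,0,0,0],[0.01,0,0,0,0,0,0],[0.01,0,0,0,0,0,0],[0.01,0,0,0,0,0,0],[0.01,0,0,0,0,0,0],[0.01,0,0,0,0,0,0],[0.01,0,0,0,0,0,0]],
  ],
  newtons=80,
)

```text
time: 8.45
tool_pos: [0.4949, 0.212, 0.0964]
tcp_rot: [-0.431, 3.107, 0.0]
wrist_force: [-2.2, -0.3, 5.6]
width: 0.265
```

>>> step_arm(
  motion=[
    [[0.01,0,0,0.02,0,0,0],[0.01,0,0,0.06,0,0,0],[0.01,0,0,0.11,0,0,0],[0.01,0,0,0.16,0,0,0],[0.01,0,0,0.21,0,0,0],[0.01,0.01,-0.03,0.25,0,0,-5],[0.01,0.03,-0.07,0.29,0,0,-10],[0.01,0.05,-0.12,0.3,0,0,-15]],
  ],
)

```text
time: 9.45
tool_pos: [0.546, 0.0916, 0.3987]
tcp_rot: [-0.02, 3.133, 0.001]
wrist_force: [1.3, 0.2, -4.7]
width: 0.266
```

>>> step_arm(
  motion=[
    [[0.01,0.02,-0.05,0.01,0,0,-4],[0.01,0.04,-0.1,0.01,0,0,-8],[0.01,0.07,-0.15,0.01,0,0,-12],[0.01,0.1,-0.2,0.01,0,0,-14],[0.01,0.13,-0.24,0.01,0,0,-14],[0.01,0.15,-0.28,0.01,0,0,-14],[0.01,0.16,-0.31,0.01,0,0,-14],[0.01,0.16,-0.31,0.01,0,0,-14]],
  ],
)

```text
time: 10.45
tool_pos: [0.7058, -0.2211, 0.4045]
tcp_rot: [0.368, 3.117, -0.0]
wrist_force: [-0.5, 1.3, -4.1]
width: 0.267
```

```bash
python3 - <<'E'
from h import *
print(turn(79))
im,d=read_camera("wrist"); P=cloud("wrist",d); np.save("w3.npy",P); cv2.imwrite("pics/w3.png",cv2.resize(im,(768,576)))
print(turn(79))
r=lambda q:cv2.minAreaRect((q[:,:2]*1000).astype(np.float32))
for x in spot_in("wrist","latch_post"): print(w("wrist",x["xyz"]),x["score"])
E
```

```text
(array([0.03, 0.17, 2.45]), array([ 0.7058, -0.2211,  0.4045]))
(array([-0.03,  0.2 ,  2.38]), array([ 0.7056, -0.2194,  0.4052]))
```

View pics/w3.png

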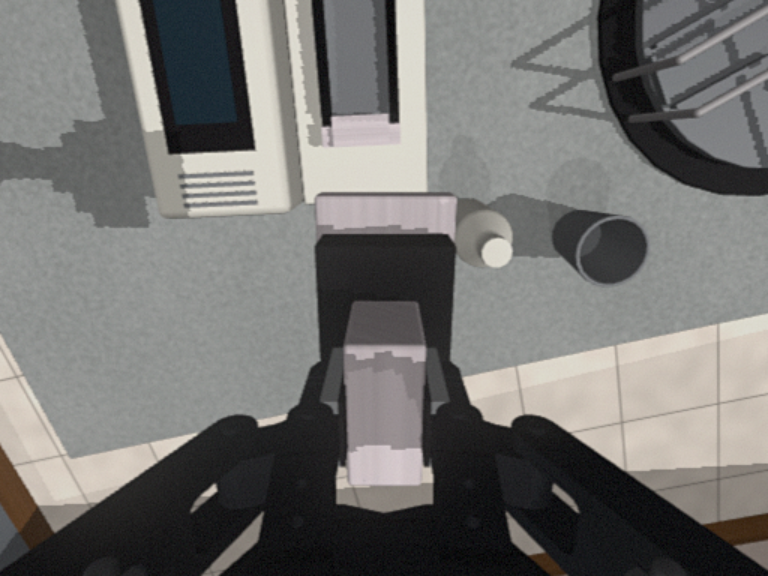

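The cassette is held straight between the pads; the pocket's lip end shows at (365,130), so I am too far in +x. Moving back about 8 cm.

>>> step_arm(
  motion=[
    [[0.01,-0.03,0,0,0,0.2,1],[0.01,-0.06,0.005,0,0,0.2,2],[0.01,-0.075,0.005,0,0,0.2,2.4],[0.01,-0.085,0.005,0,0,0.2,2.4],[0.01,-0.085,0.005,0,0,0.2,2.4],[0.01,-0.085,0.005,0,0,0.2,2.4],[0.01,-0.085,0.005,0,0,0.2,2.4],[0.01,-0.085,0.005,0,0,0.2,2.4]],
  ],
)

```text
time: 11.55
tool_pos: [0.6209, -0.2134, 0.4057]
tcp_rot: [0.299, 3.127, 0.001]
wrist_force: [0.6, 0.4, -4.5]
width: 0.271
```

```bash
python3 - <<'E'
from h import *
print(turn(79))
im,d=read_camera("wrist"); P=cloud("wrist",d); np.save("w4.npy",P); np.save("w4i.npy",im); cv2.imwrite("pics/w4.png",cv2.resize(im[:230,60:440],(760,460)))
r=lambda q:cv2.minAreaRect((q[:,:2]*1000).astype(np.float32))
for x in spot_in("wrist","latch_post"): print(w("wrist",x["xyz"]),x["score"])
for x in regions_of("wrist","cassette_centre")[:2]: 
    q=P[x["region"]]; print(x["score"],len(q),np.median(q,0))
    z=np.histogram(q[:,2],np.arange(.3,.46,.005)); print(z[0])
T=np.array(get_calibration("wrist")["world_from_camera"]);print(T[:3,3])
z=P[...,2]; print(np.histogram(z[(z>0)&(z<.13)],np.arange(0,.13,.005)))
E
```

```text
(array([-0.04,  0.03, -0.09]), array([ 0.6209, -0.2134,  0.4057]))
[ 0.45335336 -0.19314571  0.06405636] 0.92
[0.62403636 0.08193137 0.00770219] 0.54
0.67 14613 [ 0.59630454 -0.20987711  0.37717953]
[   0    0    0    0    0    0    0    0   79   86 1692  941  150  170
  210 4860  154  162  187  197  220  240 4128  924    0    0    0    0
    0    0    0    0]
[ 0.54274074 -0.19834818  0.52763686]
(array([70048,   843,  4469,   339,   804,  1246,  9909,  1230,  9004,
         565,   663,  1026,  1035,   323,   331,   343,   346,   403,
         535,   400,  1870, 14573,  2266,   417,   523]), array([0.   , 0.005, 0.01 , 0.015, 0.02 , 0.025, 0.03 , 0.035, 0.04 ,
       0.045, 0.05 , 0.055, 0.06 , 0.065, 0.07 , 0.075, 0.08 , 0.085,
       0.09 , 0.095, 0.1  , 0.105, 0.11 , 0.115, 0.12 , 0.125]))
```

View pics/w4.png

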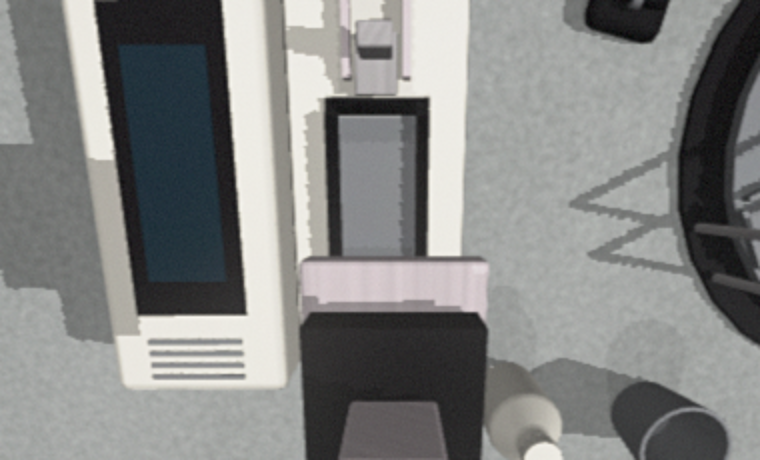

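```bash
python3 - <<'E'
from h import *
r=lambda q:[np.round(v,1).tolist() for v in cv2.minAreaRect((q[:,:2]*1000).astype(np.float32))]
for f in ("w3","w4"):
    P=np.load(f+".npy")
    def box(x0,x1,y0,y1,z0,z1): 
        m=(P[...,0]>x0)&(P[...,0]<x1)&(P[...,1]>y0)&(P[...,1]<y1)&(P[...,2]>z0)&(P[...,2]<z1); return P[m]
    h=box(.35,.75,-.45,-.2,.10,.112); print(f,"housing",len(h),r(h),np.median(h[:,2]))
    p=box(.40,.50,-.23,-.15,.096,.108)
    if len(p)>5: print("post",len(p),r(p),p.mean(0))
    l=box(.55,.66,-.27,-.15,.062,.070)
    if len(l)>5: print("lip",len(l),r(l),np.median(l,0))
    rim=box(.44,.66,-.27,-.13,.050,.070); print("rim",len(rim),r(rim))
    fl=box(.47,.62,-.24,-.15,.037,.044); print("floor",len(fl),r(fl),np.median(fl,0))
    # cross-sections in pocket frame, yaw -11
    yaw=np.radians(-11); c,s=np.cos(yaw),np.sin(yaw); Q=P-np.array([.53,-.2,0]); X=Q[...,0]*c+Q[...,1]*s; Y=-Q[...,0]*s+Q[...,1]*c; Z=P[...,2]
    for x0 in (-.05,-.02,0,.02,.05):
        m=(abs(X-x0)<.002)&(abs(Y)<.06)&(Z<.12)&(Z>.0); o=np.argsort(Y[m]); yy=Y[m][o];zz=Z[m][o]
        b=np.round(np.arange(-.06,.06,.004),3); print(x0,[int(1000*np.median(zz[(yy>=t)&(yy<t+.004)])) if ((yy>=t)&(yy<t+.004)).any() else -1 for t in b])
    m=(abs(Y)<.006)&(abs(X)<.12)&(Z<.12)&(Z>0);b=np.arange(-.12,.12,.004); print("long",[int(1000*np.median(Z[m&(X>=t)&(X<t+.004)])) if (m&(X>=t)&(X<t+.004)).any() else -1 for t in b])
E
```

```text
w3 housing 13599 [[569.5, -349.3], [128.8, 184.0], 79.1] 0.10785072849647409
lip 876 [[585.3, -216.9], [78.2, 84.9], 79.7] [ 0.61124169 -0.2217271   0.06674569]
rim 2198 [[558.5, -227.0], [108.8, 133.8], 79.3]
floor 4003 [[556.9, -192.1], [97.5, 118.5], 79.1] [ 0.55028167 -0.19699394  0.04223518]
-0.05 [-1, -1, -1, -1, -1, -1, -1, -1, -1, -1, -1, -1, -1, -1, -1, -1, -1, -1, -1, -1, -1, -1, -1, -1, -1, -1, -1, -1, -1, -1]
-0.02 [41, 42, 42, 60, 61, 55, 43, 42, 43, 42, 41, 42, 42, 43, 43, 42, 42, 42, 42, 42, 42, 57, 61, 48, 41, 42, 41, 41, 42, 41]
0 [42, 41, 42, 61, 60, 56, 42, 41, 42, 42, 42, 42, 42, 42, 41, 42, 41, 41, 42, 41, 43, 56, 62, 41, 41, 42, 41, 41, 41, 41]
0.02 [42, 41, 42, 60, 61, 56, 42, 42, 42, 42, 41, 41, 42, 42, 42, 42, 42, 42, 42, 42, 42, 54, 61, 48, 42, 42, 41, 41, 41, 41]
0.05 [41, 42, 41, 60, 60, 56, 42, 43, 42, 42, 42, 42, 41, 42, 42, 42, 42, 42, 42, 42, 42, 56, 61, 42, 42, 41, 41, 41, 42, 42]
long [-1, -1, -1, -1, -1, -1, -1, -1, -1, -1, -1, -1, -1, -1, -1, -1, -1, -1, -1, -1, -1, 42, 42, 42, 42, 42, 42, 42, 42, 42, 42, 41, 42, 42, 42, 42, 42, 42, 42, 42, 42, 42,
[... 633 characters left out ...]
42, 41, 42, 42, 42, 42, 41, 42, 40, 54, 58, 61, 41, 41, 41, 41, 40, 42, 40]
0 [41, 41, 41, 60, 59, 53, 42, 41, 42, 41, 41, 42, 42, 41, 42, 41, 41, 41, 41, 41, 51, 57, 61, 40, 40, 41, 40, 41, 41, 40]
0.02 [41, 40, 41, 61, 57, 51, 41, 41, 41, 42, 42, 42, 42, 41, 42, 41, 41, 41, 41, 42, 53, 58, 61, 41, 41, 42, 40, 42, 41, 40]
0.05 [41, 41, 41, 61, 58, 44, 42, 41, 41, 41, 42, 42, 41, 42, 42, 42, 41, 41, 41, 41, 54, 58, 61, 41, 42, 41, 41, 41, 41, 40]
long [41, 41, 41, 41, 41, 41, 64, 102, 103, 103, 102, 74, 63, 63, 63, 63, 60, 51, 52, 47, 41, 41, 41, 41, 42, 42, 41, 41, 42, 41, 42, 42, 41, 41, 41, 41, 41, 41, 42, 42, 42, 42, 41, 41, 41, 42, -1, -1, -1, -1, -1, -1, -1, -1, -1, -1, -1, -1, -1, -1]
```

```bash
python3 - <<'E'
from h import *
yaw=np.radians(-10.8); c,s=np.cos(yaw),np.sin(yaw)
for f in ("w3","w4"):
    P=np.load(f+".npy"); Q=P-np.array([.55,-.212,0]); X=Q[...,0]*c+Q[...,1]*s; Y=-Q[...,0]*s+Q[...,1]*c; Z=P[...,2]
    lo=[];hi=[];xs=np.arange(-.05,.045,.004)
    for x0 in xs:
        m=(abs(X-x0)<.002)&(abs(Y)<.05)&(Z>.052)&(Z<.066)
        a=np.sort(Y[m]); lo.append(a[:2].mean() if len(a)>5 else np.nan); hi.append(a[-2:].mean() if len(a)>5 else np.nan)
    mid=(np.array(lo)+hi)/2; ok=np.isfinite(mid)&(abs(np.array(hi)-lo-.08)<.004); print(f,"mid Y mm",np.median(mid[ok])*1000,"slope deg",np.degrees(np.polyfit(xs[ok],mid[ok],1)[0]),"lo,hi",np.nanmedian(lo)*1e3,np.nanmedian(hi)*1e3, "n",ok.sum())
    m=(abs(Y)<.02)&(Z>.060)&(Z<.07)&(X>.03); 
    if m.sum(): 
        e=[X[m&(abs(Y-y)<.002)].min() for y in np.arange(-.018,.02,.004) if (m&(abs(Y-y)<.002)).any()]; print(" lip inner X",np.median(e)*1e3)
        e=[X[m&(abs(Y-y)<.002)].max() for y in np.arange(-.018,.02,.004) if (m&(abs(Y-y)<.002)).any()]; print(" lip outer X",np.median(e)*1e3)
    m=(abs(Y)<.02)&(Z>.0435)&(Z<.052)&(abs(X+.06)<.01)
    if m.sum(): print(" latch rim X max",np.sort(X[m])[-10:].mean()*1e3)
    # cassette in hand
    t=dict(w3=(.7056,-.2194,.4052),w4=(.6209,-.2134,.4057))[f]
    for za,zb,n in ((-.037,-.024,"block"),(-.059,-.048,"toe"),(.005,.015,"grip")):
        m=(Z>t[2]+za)&(Z<t[2]+zb)&(abs(P[...,0]-t[0])<.09)&(abs(P[...,1]-t[1])<.04)
        if m.sum()>20: print(n,m.sum(),np.round(cv2.minAreaRect(((P[m][:,:2]-t[:2])*1000).astype(np.float32))[0],1),cv2.minAreaRect(((P[m][:,:2]-t[:2])*1000).astype(np.float32))[1:],"z-t",np.median(Z[m])-t[2])
E
```

```text
w3 mid Y mm 1.989429905438534 slope deg 0.019502991033324472 lo,hi -36.51027211319132 40.41197625692119 n 22
 lip inner X 49.64250522649988
 lip outer X 77.40403602512833
 latch rim X max -53.53990350133183
block 5172 [-21.7   5.2] ((50.1607666015625, 45.47252655029297), 76.69963836669922) z-t -0.029175302190717456
toe 2625 [-48.6  11.8] ((56.15961837768555, 19.55859375), 76.37171173095703) z-t -0.05115822438551032
grip 5661 [-0.5  2.7] ((54.05244445800781, 46.03924560546875), 10.302120208740234) z-t 0.008756716263619735
w4 mid Y mm -0.05798259574298428 slope deg 0.66021819212231 lo,hi -38.103437578149126 38.25421046609638 n 17
 latch rim X max -54.491561258035766
block 5166 [-21.8   4.2] ((50.28584671020508, 45.929229736328125), 78.82877349853516) z-t -0.02905824353157399
toe 2637 [-49.5   9.7] ((56.03732681274414, 19.275165557861328), 78.49449920654297) z-t -0.05100095023790158
grip 5657 [-1.6 -2.5] ((46.161930084228516, 54.14662170410156), 55.71847915649414) z-t 0.008801893505150205
```

```bash
python3 -c "
from h import *
print(turn(79.2,.25,-10.8))"
```

```text
(array([ 2.66, 14.11,  0.12]), array([ 0.6207, -0.2134,  0.4059]))
```

>>> step_arm(
  motion=[
    [[0.01,-0.03,0.001,-0.03,0.5,2.8,0],[0.01,-0.05,0.0015,-0.07,1,5.6,0],[0.01,-0.07,0.002,-0.11,1.6,8.4,0.1],[0.01,-0.074,0.002,-0.15,2.1,11.2,0.1],[0.01,-0.074,0.002,-0.19,2.66,14.1,0.1],[0.01,-0.074,0.002,-0.216,2.66,14.1,0.1],[0.01,-0.074,0.002,-0.216,2.66,14.1,0.1],[0.01,-0.074,0.002,-0.216,2.66,14.1,0.1]],
  ],
)

```text
time: 12.7
tool_pos: [0.5477, -0.2117, 0.1913]
tcp_rot: [-0.273, -2.882, -0.033]
wrist_force: [0.0, 0.7, -3.4]
width: 0.265
```

```bash
python3 - <<'E'
from h import *
print(turn(79.2,.25,-10.8),read_state()["wrist_force"])
im,d=read_camera("wrist"); P=cloud("wrist",d);cv2.imwrite("pics/w5.png",im)
t=read_state()["tool_pos"]
yaw=np.radians(-10.8); c,s=np.cos(yaw),np.sin(yaw)
Q=P-np.array([.5485,-.2117,0]); X=Q[...,0]*c+Q[...,1]*s; Y=-Q[...,0]*s+Q[...,1]*c; Z=P[...,2]
lo=[];hi=[];xs=np.arange(-.06,-.02,.003)
for x0 in xs:
    m=(abs(X-x0)<.0015)&(abs(Y)<.05)&(Z>.054)&(Z<.066); a=np.sort(Y[m]); lo.append(a[:2].mean()*1e3 if len(a)>3 else np.nan);hi.append(a[-2:].mean()*1e3 if len(a)>3 else np.nan)
print(np.round(lo,1),np.round(hi,1))
m=(Z>.097)&(Z<.107)&(abs(X+.1)<.02)&(abs(Y)<.02); print("post X,Y",X[m].mean(),Y[m].mean(),m.sum())
m=(Z>.115)&(Z<.145)&(abs(Y)<.04)&(X<-.02)&(X>-.08)
print("cass toe Y mid",[ (round(1e3*np.sort(Y[m&(abs(X-x)<.002)])[:2].mean(),1),round(1e3*np.sort(Y[m&(abs(X-x)<.002)])[-2:].mean(),1)) for x in (-.064,-.060,-.056,-.05) if (m&(abs(X-x)<.002)).sum()>4])
E
```

```text
(array([0.05, 0.14, 0.02]), array([ 0.5477, -0.2117,  0.1913])) [ 0.03294707  0.73724128 -3.43284137]
[nan nan nan nan nan nan nan nan nan nan nan nan nan nan] [nan nan nan nan nan nan nan nan nan nan nan nan nan nan]
post X,Y -0.10255058230469123 0.00016164489386850757 714
cass toe Y mid []
```

View pics/w5.png

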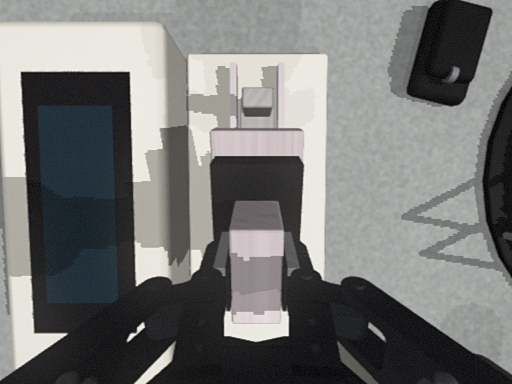

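The cassette is tilted and centred laterally on the pocket, and the latch post at (257,100) lines up. Descending to the pocket floor.

>>> step_arm(
  motion=[
    [[0.01,-0.003,0.0005,-0.02,0,0.1,0],[0.01,-0.003,0.0005,-0.04,0,0.1,0],[0.01,-0.003,0.0005,-0.055,0,0.1,0],[0.01,-0.003,0.0005,-0.063,0,0.1,0],[0.01,-0.003,0.0005,-0.067,0,0.1,0],[0.01,-0.003,0.0005,-0.07,0,0.1,0],[0.01,-0.003,0.0005,-0.071,0,0.1,0],[0.01,-0.003,0.0005,-0.071,0,0.1,0]],
  ],
)

```text
time: 13.75
tool_pos: [0.5453, -0.2115, 0.1213]
tcp_rot: [-0.273, -2.882, -0.032]
wrist_force: [-1.0, -0.2, -4.7]
width: 0.266
```

>>> step_arm(
  motion=[
    [[0.01,0.002,-0.0004,-0.001,0,0,0],[0.01,0.004,-0.0008,-0.001,0,0,0],[0.01,0.006,-0.0011,-0.001,0,0,0],[0.01,0.009,-0.0016,-0.001,0,0,0],[0.01,0.012,-0.002,-0.001,0,0,0],[0.01,0.014,-0.0024,-0.001,0,0,0],[0.01,0.0155,-0.0027,-0.001,0,0,0],[0.01,0.0155,-0.0027,-0.001,0,0,0]],
  ],
)

```text
time: 14.75
tool_pos: [0.5609, -0.2142, 0.1203]
tcp_rot: [-0.273, -2.882, -0.032]
wrist_force: [-0.0, 0.8, -5.0]
width: 0.273
```

```bash
python3 -c "
from h import *
s=read_state();print(s['tool_pos'],s['wrist_force'],s['torque'],turn(79.2,.0,-10.8))"
```

```text
[ 0.56089316 -0.21423641  0.1203202 ] [-0.04995273  0.76252843 -4.9808191 ] [-0.05905901 -0.33764704 -0.03127486] (array([ -2.59, -13.93,   0.03]), array([ 0.5609, -0.2142,  0.1203]))
```

>>> step_arm(
  motion=[
    [[0.01,-0.001,0.0002,-0.0013,-0.2,-1.2,0],[0.01,-0.002,0.0004,-0.0027,-0.47,-2.45,0],[0.01,-0.0035,0.0007,-0.004,-0.7,-3.8,0],[0.01,-0.0049,0.0009,-0.0053,-1,-5.2,0],[0.01,-0.0064,0.0012,-0.0066,-1.2,-6.6,0],[0.01,-0.0079,0.0015,-0.0078,-1.5,-8.05,0],[0.01,-0.0103,0.002,-0.0107,-2.1,-10.9,0],[0.01,-0.0103,0.002,-0.0107,-2.1,-10.9,0]],
  ],
)

```text
time: 15.75
tool_pos: [0.5501, -0.2121, 0.1099]
tcp_rot: [-0.292, -3.075, -0.005]
wrist_force: [-0.1, -0.7, -4.5]
width: 0.268
```

```bash
python3 -c "
from h import *
s=read_state();print(s['tool_pos'],s['wrist_force'],s['torque'],turn(79.2,.0,-10.8))"
```

```text
[ 0.55005558 -0.21213288  0.10990494] [-0.14365136 -0.73197971 -4.48594966] [ 0.02177732 -0.07116281 -0.00911053] (array([-0.48, -2.97,  0.06]), array([ 0.5501, -0.2121,  0.1099]))
```

>>> step_arm(
  motion=[
    [[0.01,-0.0005,0.0001,-0.001,-0.2,-1,0],[0.01,-0.001,0.0002,-0.002,-0.35,-2,0],[0.01,-0.0016,0.0003,-0.003,-0.5,-3,0],[0.01,-0.0016,0.0003,-0.004,-0.5,-3,0],[0.01,-0.0016,0.0003,-0.005,-0.5,-3,0],[0.01,-0.0016,0.0003,-0.005,-0.5,-3,0],[0.01,-0.0016,0.0003,-0.005,-0.5,-3,0],[0.01,-0.0016,0.0003,-0.005,-0.5,-3,0]],
  ],
)

```text
time: 16.75
tool_pos: [0.5481, -0.2117, 0.1066]
tcp_rot: [-0.297, -3.127, 0.0]
wrist_force: [-6.3, 3.6, 9.0]
width: 0.268
```

```bash
python3 -c "
from h import *
s=read_state();print(s['tool_pos'],s['wrist_force'],s['torque'],turn(79.2,.0,-10.8))"
```

```text
[ 0.54807078 -0.21166916  0.10657076] [-6.33714686  3.60467621  9.00510116] [ 0.26525723  1.03161935 -0.03649372] (array([-0.  , -0.04,  0.05]), array([ 0.5481, -0.2117,  0.1066]))
```

>>> step_arm(
  motion=[
    [[0.055,0,0,0,0,0,0],[0.055,0,0,0,0,0,0],[0.055,0,0,0,0,0,0],[0.055,0,0,0,0,0,0],[0.055,0,0,0.04,0,0,0],[0.055,0,0,0.09,0,0,0],[0.055,0,0,0.14,0,0,0],[0.055,0,0,0.14,0,0,0]],
  ],
)

```text
time: 17.75
tool_pos: [0.5512, -0.213, 0.2526]
tcp_rot: [0.296, 3.118, -0.005]
wrist_force: [0.5, -0.6, -1.0]
width: 0.643
```

```bash
python3 - <<'E'
from h import *
im,d=read_camera("wrist"); im,d=read_camera("wrist"); P=cloud("wrist",d);cv2.imwrite("pics/w6.png",im)
s=read_state();print(s["tool_pos"],turn(79.2))
yaw=np.radians(-10.8); c,s=np.cos(yaw),np.sin(yaw)
Q=P-np.array([.5485,-.2117,0]); X=Q[...,0]*c+Q[...,1]*s; Y=-Q[...,0]*s+Q[...,1]*c; Z=P[...,2]
for n,x0,x1,z0,z1 in (("grip",-.024,.024,.108,.122),("block",-.05,.05,.07,.082),("toe",-.062,-.046,.045,.062),("post",-.12,-.08,.097,.108),("floor",0,0,0,0)):
    m=(X>x0)&(X<x1)&(abs(Y)<.027)&(Z>z0)&(Z<z1)
    if m.sum()<20: print(n,m.sum()); continue
    A=np.c_[X[m],Y[m],np.ones(m.sum())]; f=np.linalg.lstsq(A,Z[m],rcond=None)[0]
    print(n,m.sum(),"z med",np.median(Z[m]).round(4),"slopes",f[:2].round(3),"X",X[m].min().round(4),X[m].max().round(4),"Y",Y[m].min().round(4),Y[m].max().round(4),cv2.minAreaRect((np.c_[X[m],Y[m]]*1e3).astype(np.float32)))
m=(abs(abs(Y)-.05)<.006)&(abs(X)<.05)&(Y>0); print("deck z",np.median(Z[m]))
E
```

```text
[ 0.5483152  -0.21179551  0.24710999] (array([0.03, 0.03, 0.05]), array([ 0.5483, -0.2118,  0.2471]))
grip 1249 z med 0.1128 slopes [-0.002  0.002] X -0.024 0.0226 Y -0.0119 0.0121 ((-0.7189445495605469, 0.10326957702636719), (46.65689468383789, 23.650360107421875), 0.5408910512924194)
block 2540 z med 0.0749 slopes [-0.005  0.001] X -0.0474 0.0423 Y -0.025 0.0251 ((-2.5177955627441406, 0.08572769165039062), (49.983219146728516, 89.66156005859375), 89.89741516113281)
toe 762 z med 0.0531 slopes [ 0.091 -0.001] X -0.0614 -0.0468 Y -0.0268 0.0264 ((-54.15740203857422, -0.1817760467529297), (14.54352855682373, 53.20451736450195), 0.14771699905395508)
post 580 z med 0.1011 slopes [-0.004  0.004] X -0.1139 -0.098 Y -0.0112 0.0127 ((-105.92263793945312, 0.72857666015625), (23.83072280883789, 15.920706748962402), 89.6610336303711)
floor 0
deck z 0.290846390392982
```

View pics/w6.png

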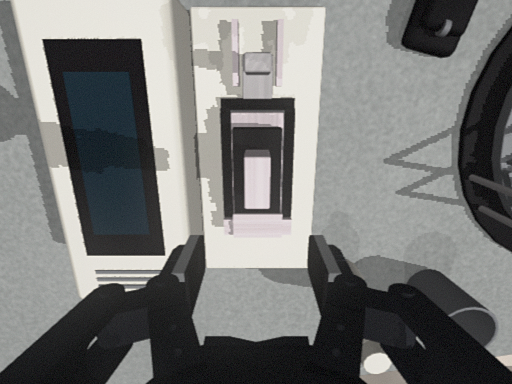

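The cassette lies flat in the pocket: heights are a uniform 1 mm low against the post (camera bias) and slopes are under 0.005. Latch post is at (258,62). Pinch it next.

>>> step_arm(
  motion=[
    [[0.055,-0.05,0.0095,0,0,0,0],[0.055,-0.09,0.017,0,0,0,0],[0.055,-0.102,0.0195,-0.02,0,0,0],[0.055,-0.102,0.0195,-0.06,0,0,0],[0.055,-0.102,0.0195,-0.11,0,0,0],[0.055,-0.102,0.0195,-0.14,0,0,0],[0.055,-0.102,0.0195,-0.154,0,0,0],[0.055,-0.102,0.0195,-0.154,0,0,0]],
  ],
)

```text
time: 18.85
tool_pos: [0.4449, -0.1916, 0.0914]
tcp_rot: [-0.297, -3.124, -0.002]
wrist_force: [0.2, -0.1, 0.3]
width: 0.646
```

>>> step_arm(
  motion=[
    [[0.01,0,0,0,0,0,0],[0.01,0,0,0,0,0,0],[0.01,0,0,0,0,0,0],[0.01,0,0,0,0,0,0],[0.01,0,0,0,0,0,0],[0.01,0,0,0,0,0,0],[0.01,0,0,0,0,0,0],[0.01,0,0,0,0,0,0]],
  ],
  newtons=50,
)

```text
time: 19.85
tool_pos: [0.446, -0.1917, 0.0928]
tcp_rot: [-0.297, -3.127, -0.001]
wrist_force: [0.8, 4.6, 5.9]
width: 0.268
```

Gripped at 23 mm, so that is the post. Slide it +24 mm along the pocket.

>>> step_arm(
  motion=[
    [[0.01,0.004,-0.0008,0,0,0,0],[0.01,0.008,-0.0015,0,0,0,0],[0.01,0.012,-0.0023,0,0,0,0],[0.01,0.016,-0.003,0,0,0,0],[0.01,0.019,-0.0036,0,0,0,0],[0.01,0.022,-0.0042,0,0,0,0],[0.01,0.024,-0.0046,0,0,0,0],[0.01,0.024,-0.0046,0,0,0,0]],
  ],
)

```text
time: 20.85
tool_pos: [0.4676, -0.1957, 0.0927]
tcp_rot: [-0.296, -3.121, -0.003]
wrist_force: [-11.0, 3.6, 11.3]
width: 0.273
```

>>> step_arm(
  motion=[
    [[0.05,0,0,0,0,0,0],[0.05,0,0,0,0,0,0],[0.05,0,0,0,0,0,0],[0.05,0,0,0,0,0,0],[0.05,0,0,0.04,0,0,0],[0.05,0.02,0,0.09,0,0,0],[0.05,0.05,-0.01,0.14,0,0,0],[0.05,0.08,-0.015,0.155,0,0,0]],
  ],
)

```text
time: 21.85
tool_pos: [0.5506, -0.212, 0.2528]
tcp_rot: [0.297, 3.127, -0.002]
wrist_force: [-0.6, -1.6, 0.1]
width: 0.584
```

```bash
python3 - <<'E'
from h import *
for _ in range(3): im,d=read_camera("wrist")
P=cloud("wrist",d);cv2.imwrite("pics/w7.png",im)
print(read_state()["tool_pos"],read_state()["time"])
yaw=np.radians(-10.8); c,s=np.cos(yaw),np.sin(yaw)
Q=P-np.array([.5485,-.2117,0]); X=Q[...,0]*c+Q[...,1]*s; Y=-Q[...,0]*s+Q[...,1]*c; Z=P[...,2]
for n,x0,x1,z0,z1 in (("grip",-.03,.024,.108,.122),("block",-.05,.05,.07,.082),("toe",-.062,-.046,.045,.057),("post",-.12,-.06,.097,.108)):
    m=(X>x0)&(X<x1)&(abs(Y)<.027)&(Z>z0)&(Z<z1)
    if m.sum()<20: print(n,m.sum()); continue
    A=np.c_[X[m],Y[m],np.ones(m.sum())]; f=np.linalg.lstsq(A,Z[m],rcond=None)[0]
    print(n,m.sum(),"z",np.median(Z[m]).round(4),"slopes",f[:2].round(3),cv2.minAreaRect((np.c_[X[m],Y[m]]*1e3).astype(np.float32)))
im,d=read_camera("top")
for t in ("short_a_centre","mouse","wash_bottle","pen_cup"): print(t,[(np.round(w("top",r["xyz"]),3).tolist(),round(r["score"],2)) for r in spot_in("top",t)[:3]])
E
```

```text
[ 0.54933454 -0.21122981  0.24913221] 22.0
grip 1369 z 0.113 slopes [ 0.004 -0.003] ((-3.671499252319336, 0.1002645492553711), (50.00663757324219, 23.652450561523438), 0.4501648545265198)
block 2573 z 0.0751 slopes [-0.003 -0.   ] ((-3.442474365234375, 0.03467750549316406), (50.0495491027832, 90.43057250976562), 89.93232727050781)
toe 460 z 0.0534 slopes [ 0.001 -0.002] ((-54.60896301269531, -0.2541522979736328), (13.52699089050293, 53.34222412109375), 0.07354192435741425)
post 528 z 0.1013 slopes [-0.003 -0.003] ((-85.39193725585938, 0.7650547027587891), (23.035316467285156, 15.851309776306152), 89.9852294921875)
short_a_centre [([0.676, 0.266, 0.068], 0.59)]
mouse [([0.417, 0.02, 0.036], 0.83)]
wash_bottle [([0.732, -0.118, 0.097], 0.96), ([0.576, 0.227, 0.031], 0.75), ([0.535, -0.195, 0.075], 0.15)]
pen_cup [([0.798, -0.001, 0.046], 0.96)]
```

View pics/w7.png

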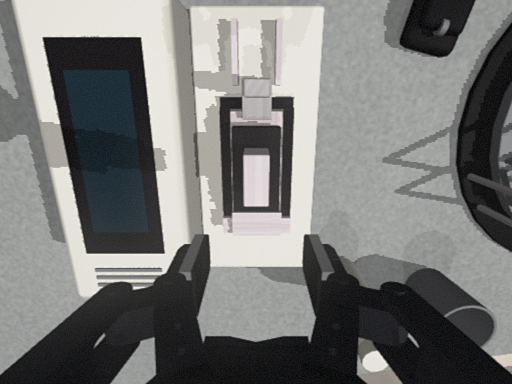

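Post moved to (256,90) with the tongue over the toe, by about 21.4 mm relative to the cassette. I push once more to make sure it is at its stop.

>>> step_arm(
  motion=[
    [[0.055,-0.05,0.0095,0,0,0,0],[0.055,-0.0817,0.0155,0,0,0,0],[0.055,-0.0817,0.0155,-0.04,0,0,0],[0.055,-0.0817,0.0155,-0.09,0,0,0],[0.055,-0.0817,0.0155,-0.13,0,0,0],[0.055,-0.0817,0.0155,-0.15,0,0,0],[0.055,-0.0817,0.0155,-0.156,0,0,0],[0.055,-0.0817,0.0155,-0.156,0,0,0]],
  ],
)

```text
time: 23.25
tool_pos: [0.4641, -0.1947, 0.0901]
tcp_rot: [-0.296, -3.117, -0.004]
wrist_force: [1.0, 0.4, 0.6]
width: 0.637
```

>>> step_arm(
  motion=[
    [[0.01,0,0,0,0,0,0],[0.01,0,0,0,0,0,0],[0.01,0,0,0,0,0,0],[0.01,0,0,0,0,0,0],[0.01,0.001,-0.0002,0,0,0,0],[0.01,0.003,-0.0006,0,0,0,0],[0.01,0.005,-0.001,0,0,0,0],[0.01,0.005,-0.001,0,0,0,0]],
  ],
  newtons=50,
)

```text
time: 24.25
tool_pos: [0.4653, -0.1952, 0.0915]
tcp_rot: [-0.294, -3.109, -0.005]
wrist_force: [-18.1, 3.2, 20.9]
width: 0.276
```

The post is at a hard stop: 18 N gave no further travel. Release, back off, check and hand in.

>>> step_arm(
  motion=[
    [[0.01,-0.003,0.0006,0.001,0,0,0],[0.05,-0.003,0.0006,0.001,0,0,0],[0.05,-0.003,0.0006,0.001,0,0,0],[0.05,-0.003,0.0006,0.001,0,0,0],[0.05,-0.003,0.0006,0.04,0,0,0],[0.05,0.02,0,0.09,0,0,0],[0.05,0.05,-0.01,0.14,0,0,0],[0.05,0.08,-0.015,0.155,0,0,0]],
  ],
)

```text
time: 25.25
tool_pos: [0.5486, -0.2115, 0.2517]
tcp_rot: [-0.295, -3.117, -0.001]
wrist_force: [0.2, 0.5, 0.2]
width: 0.584
```

```bash
python3 - <<'E'
from h import *
for _ in range(4): im,d=read_camera("wrist")
P=cloud("wrist",d)
print(read_state()["tool_pos"],read_state()["time"],read_state()["wrist_force"])
yaw=np.radians(-10.8); c,s=np.cos(yaw),np.sin(yaw)
Q=P-np.array([.5485,-.2117,0]); X=Q[...,0]*c+Q[...,1]*s; Y=-Q[...,0]*s+Q[...,1]*c; Z=P[...,2]
for n,x0,x1,z0,z1 in (("block",-.055,.05,.07,.082),("post",-.12,-.06,.097,.108),("lip",.03,.09,.058,.069)):
    m=(X>x0)&(X<x1)&(abs(Y)<.027)&(Z>z0)&(Z<z1)
    A=np.c_[X[m],Y[m],np.ones(m.sum())]; f=np.linalg.lstsq(A,Z[m],rcond=None)[0]
    print(n,m.sum(),"z",np.median(Z[m]).round(4),"slopes",f[:2].round(3),"Xmin",X[m].min(),cv2.minAreaRect((np.c_[X[m],Y[m]]*1e3).astype(np.float32)))
E
```

```text
[ 0.5454237  -0.21010194  0.24628661] 25.45 [ 0.23417394 -0.29417392 -0.97012743]
block 2576 z 0.0756 slopes [-0.     0.001] Xmin -0.047668797895229154 ((-2.5347824096679688, -0.09055900573730469), (50.040348052978516, 90.26142120361328), 89.94833374023438)
post 528 z 0.1017 slopes [-0.007  0.001] Xmin -0.0962815199226192 ((-88.356201171875, 0.3834724426269531), (15.854192733764648, 22.95176887512207), 0.016566162928938866)
lip 1132 z 0.0644 slopes [ 0.004 -0.001] Xmin 0.048038575922365864 ((62.82221603393555, -0.06369781494140625), (53.879146575927734, 29.47114372253418), 89.89273071289062)
```

My release moved the latch back about 3 mm: I shifted the tool before the fingers opened. I push again and open without that shift.

>>> step_arm(
  motion=[
    [[0.055,-0.05,0.0095,0,0,0,0],[0.055,-0.0794,0.0148,0,0,0,0],[0.055,-0.0794,0.0148,-0.04,0,0,0],[0.055,-0.0794,0.0148,-0.09,0,0,0],[0.055,-0.0794,0.0148,-0.13,0,0,0],[0.055,-0.0794,0.0148,-0.148,0,0,0],[0.055,-0.0794,0.0148,-0.152,0,0,0],[0.055,-0.0794,0.0148,-0.152,0,0,0]],
  ],
)

```text
time: 26.45
tool_pos: [0.4667, -0.1956, 0.0952]
tcp_rot: [-0.293, -3.11, -0.005]
wrist_force: [-0.1, 0.3, 0.2]
width: 0.641
```

>>> step_arm(
  motion=[
    [[0.01,0,0,0,0,0,0],[0.01,0,0,0,0,0,0],[0.01,0,0,0,0,0,0],[0.01,0,0,0,0,0,0],[0.01,0.001,-0.0002,0,0,0,0],[0.01,0.003,-0.0006,0,0,0,0],[0.01,0.005,-0.001,0,0,0,0],[0.01,0.006,-0.0011,0,0,0,0]],
  ],
  newtons=50,
)

```text
time: 27.45
tool_pos: [0.4721, -0.1966, 0.097]
tcp_rot: [-0.292, -3.108, -0.005]
wrist_force: [-7.8, 3.5, 13.3]
width: 0.274
```

>>> step_arm(
  motion=[
    [[0.05,0.001,0,0,0,0,0],[0.05,0.001,0,0,0,0,0],[0.05,0.001,0,0,0,0,0],[0.05,0.001,0,0,0,0,0],[0.05,0.001,0,0.04,0,0,0],[0.05,0.02,0,0.09,0,0,0],[0.05,0.05,-0.01,0.14,0,0,0],[0.05,0.08,-0.015,0.155,0,0,0]],
  ],
)

```text
time: 28.45
tool_pos: [0.5549, -0.2128, 0.2569]
tcp_rot: [-0.294, -3.115, -0.001]
wrist_force: [-0.2, 0.2, -0.4]
width: 0.587
```

>>> step_arm(
  motion=[
    [[0.05,0,0,0,0,0,0],[0.05,0,0,0,0,0,0],[0.05,0,0,0,0,0,0],[0.05,0,0,0,0,0,0],[0.05,0,0,0,0,0,0],[0.05,0,0,0,0,0,0],[0.05,0,0,0,0,0,0],[0.05,0,0,0,0,0,0]],
  ],
)

```text
time: 29.45
tool_pos: [0.5549, -0.2128, 0.2569]
tcp_rot: [-0.294, -3.115, -0.001]
wrist_force: [-0.1, 0.2, 1.1]
width: 0.584
```

```bash
python3 - <<'E'
from h import *
im,d=read_camera("wrist")
P=cloud("wrist",d)
print(read_state()["tool_pos"],read_state()["time"],read_state()["wrist_force"])
yaw=np.radians(-10.8); c,s=np.cos(yaw),np.sin(yaw)
Q=P-np.array([.5485,-.2117,0]); X=Q[...,0]*c+Q[...,1]*s; Y=-Q[...,0]*s+Q[...,1]*c; Z=P[...,2]
for n,x0,x1,z0,z1 in (("block",-.055,.05,.07,.082),("post",-.12,-.06,.097,.108),("lip",.03,.09,.061,.069)):
    m=(X>x0)&(X<x1)&(abs(Y)<.027)&(Z>z0)&(Z<z1)
    A=np.c_[X[m],Y[m],np.ones(m.sum())]; f=np.linalg.lstsq(A,Z[m],rcond=None)[0]
    print(n,m.sum(),"z",np.median(Z[m]).round(4),"slopes",f[:2].round(3),"Xmin",X[m].min(),cv2.minAreaRect((np.c_[X[m],Y[m]]*1e3).astype(np.float32))[:2])
m=(abs(Y)<.02)&(X>.03)&(X<.09)&(Z>.061)&(Z<.069); print("lip edge",np.percentile(X[m],[1,5,50]))
im,d=read_camera("top"); P=cloud("top",d); m=(P[...,2]>.095)&(P[...,2]<.112)&(abs(P[...,0]-.6)<.15)&(abs(P[...,1]-.23)<.13)
for r in regions_of("top","short_a_centre"): q=P[r["region"]]; print("short",r["score"],np.median(q,0).round(3),np.percentile(q[:,2],95).round(3))
E
```

```text
[ 0.55489141 -0.2128308   0.25690367] 29.5 [ 0.1883007   0.60341265 -1.21530976]
block 2461 z 0.0773 slopes [-0.  0.] Xmin -0.04520062789599347 ((-0.3044891357421875, -0.43552398681640625), (50.10575485229492, 89.8588638305664))
post 501 z 0.103 slopes [0.029 0.002] Xmin -0.09010981216933714 ((-82.40203857421875, 0.03912830352783203), (23.613353729248047, 15.39696979522705))
lip 1159 z 0.0662 slopes [0.034 0.   ] Xmin 0.05037634433987527 ((65.2456283569336, -0.003360748291015625), (29.789430618286133, 53.95863723754883))
lip edge [0.05063861 0.05099009 0.06426522]
short 0.79 [0.676 0.268 0.065] 0.107
short 0.68 [ 0.796 -0.004  0.047] 0.091
```

```bash
python3 - <<'E'
from h import *
im,d=read_camera("scene"); P=cloud("scene",d)
for n,x,y in (("side",.562,.335),("back",.686,.265)):
    m=(np.hypot(P[...,0]-x,P[...,1]-y)<.03)&(P[...,2]>.085)&(P[...,2]<.112); print(n,m.sum(),np.median(P[m],0))
finish_job()
E
```

```text
side 58 [0.57495431 0.33582608 0.09636941]
back 65 [0.69536648 0.2685197  0.10189665]
the job is handed in; nothing more can be done
```

I turned the carousel about 91° by its knob and lifted the long cassette out of the open front. I then tipped it under the lip, rocked it down flat, and pushed the latch to its stop. The job was handed in at about 29.5 s; no verdict was reported.

**Cassette:** The last wrist view shows it level (slopes about 0). It sits about 1.2 mm towards the lip from the pocket's middle and about 0.4 mm off to the side. Its height read 1.3 mm high, but the latch post read 1 mm high in the same view, so I take that as camera bias.

**Latch:** The post stands 132.9 mm from the lip edge, where 133 mm means fully closed. My second release had dragged the latch back about 3 mm, so I pushed it to its stop again and opened the fingers without shifting the tool.

**Bystanders and short cassettes:** After the first latch push, the mouse, bottle and cup measured within 1 mm of where they started. I did not re-measure them after the later pushes. In the final scene view the short cassettes' posts show at normal height in the compartments at the side and back.

**Checks that were weak or disagreed:**
- The networks reported only one short cassette in the last top view, plus a false hit on the cup. The other I checked only by depth.
- The camera views disagreed with each other by 1–3 mm, and more while the arm was still settling, so I judged the final fit by relative distances.

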